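Seat a deep-well plate on a shaker

ROBOT

A 7-joint arm with a two-finger parallel gripper is mounted at the origin on a cart in front of the work surface, level with it; the furniture and walls round the work are solid. World frame = base frame: x ahead of the robot, y to its left, z up, the work surface at z = 0. Lengths are in m, angles in rad, forces in N, time in s.
With the tool pointing down it reaches from about 0.4 to 0.85 m from the base axis. Payload 10.4 kg.
Tool frame: the origin (TCP) lies between the finger pads; the fingertips stand 25 mm ahead of it and the grasp point (between the pads) lies 6 mm ahead of it (manip.tcp_to_tips is the distance from the TCP to the fingertips, in m); z points along the fingers, y is the line along which they close (so a half turn about z gives the same grasp; the last joint's range is limited). The gripper opens to 87 mm and grips with 3 to 60 N. Pads are 19 mm wide; open, the fingers measure 117 mm over their backs; the gripper's body (75 mm by 190 mm) begins 51 mm behind the grasp point.
Start: joints at [1.312, 0.332, -0.065, 1.46, 0.022, 1.35, -0.088], TCP at [0.146, -0.608, 0.248] pointing down, gripper open.
Joint ranges: [-2.6, 2.6], [-0.5, 2.12], [-1.47, 1.34], [0.16, 2.42], [-1.27, 4.41], [0.06, 2.06], [-2.6, 2.6]. Speed limits (rad/s): [2.22, 2.22, 2.79, 2.79, 3.14, 3.14, 3.14].

INTERFACE

Orientations are given as [roll, pitch, yaw] about the fixed x, y, z axes, in that order (R = Rz(yaw) Ry(pitch) Rx(roll)).
In Python, from workcell import manip gives the robot as it stands.
- The arm moves only by the tool send_rows, never from a script. Its arguments are lists of equal length, an entry for each row: "dp": the shift along the tool's x, y, z in cm, a list of three; "twist": the turn about the tool's z in rad; "grip": the opening, from 0 (shut) to 1 (fully open). A call has 1 to 5 rows; each row is the pose to reach, as a shift and turn from the pose commanded when the call began, along the tool's axes at that moment; what a row does not reach only later rows make up. A row lasts 1/10 s, in which the tool goes at most 50 mm and 8.59 degrees, less where a joint would pass 70% of its speed; a pose out of reach is approached as far as the arm can. A call with a gripper value outside its range is refused whole. The fingers move at their own pace and stop on an object; "newtons" is the grip in N (left out, the last holds). Time passes only in rows, so rows that repeat a pose let the fingers close. It gives the time, the measured TCP pose, the force, the opening and the grip force at its end, in the units of the state.
- manip.get_obs(): the state, without advancing time (a new reading comes with each control period).
- manip.capture(name): name is "side" or "top"; returns (picture, depth): 384x512x3 uint8, red, green, blue; 384x512 float32, m along the optical axis (not along the pixel's ray), 0 where there is no reading.
- manip.camera_info(name): a dict with "mtx" (3x3 intrinsics, pixels), "k1" (the pictures are not rectified: a ray, as slopes to the right and down, at radius r is drawn at 1 + k1 r^2 times it, then the intrinsics apply), "rvec" (rotation vector, rad) and "tvec" (3), from world to camera coordinates, as OpenCV has them. Camera axes: x right, y down, z forward; pixel columns grow to the right and rows downward; lengths in m; the calibration is good to about 2 mm. A picture is of the moment at which its call begins. camera_info takes no time and is no camera call.
- manip.sign_off(): hands the job in; it is judged then, once.
Trained networks look in the newest picture that a camera, given by its name, has taken for a name from the list of things; names that differ only in an ending like _2 or _b are one class to them, and where a whole thing is asked for, a point or a joint stands for the part that bears it (a point fixed in the world has none). Each returns a list of dicts, best first, with "p" (0 to 1); they miss things now and then, are a little off and sometimes report something else, mostly with a low value. They report only what shows in the picture. A call takes as long as a camera call. They do not tell look-alikes from the thing itself.
- manip.masks_of(target, camera): "region" (384x512 bool, what is visible of it) and "position" ([column, row] in pixels, amid what is visible of it).
The state is a dict: "clock": time; "joint_positions": joint angles; "joint_vel": joint speeds; "joint_efforts": joint torques, N m; "tool_pos": TCP position; "ee_rot": TCP orientation; "force": force on the tool from outside, world axes, zero at the start; "wrist_torque": the same for the moment, N m; "width": finger opening in m; "finger_force": force on a finger pad.
Only numpy, scipy, OpenCV 4.12 (cv2) and the standard library are available. Lean on these libraries where they do the work, as an engineer would, in place of code of your own. Each camera call takes 0.05 s, during which the arm holds its last target. There are 200 camera calls.

TASK

The deep-well plate was put down askew on the shaker's platform. Without picking it up, push it with the fingertips, the blue corner clamp still drawn back, until it sits square and flush against both the back and the left stop; then push the clamp along its slot until its notch is snug on the plate's free corner and leave it there, the plate still flush. Leave the other things on the bench where they are.

Things in the scene. Friction and masses are not known exactly. Their poses are not given: they have to be found in the camera images.
- shaker: Microplate shaker, fixed and off: white housing, dark front panel with display and knobs on its -x side, grey aluminium platform 250 (x) x 280 (y) mm on top, its surface 88 mm above the origin. Origin: centre of the underside, on the bench; +x to the back, +y to the left. Place and yaw (up to 0.3 rad) vary. Stops: see stop_corner.
- seat (a point): Where the centre of the plate's underside lies when the plate is flush against both stops; on the platform's surface, at x +55.25, y +48.1 mm in the shaker's frame; axes as the shaker's.
- stop_corner (a point): Point on the platform's surface where the working faces of two fixed dark stop bars meet (12 mm wide, 14 mm high), at x +98, y +112 mm in the shaker's frame; axes as the shaker's. The back stop runs from it 15 to 165 mm to -y, its face looking to -x; the left stop runs from it 5 to 111 mm to -x, its face looking to -y.
- deepwell_plate: White 96-well deep-well plate with grey well mouths, 85.5 (x) x 127.8 (y) x 41 mm, 0.2 to 0.4 kg, loose on the platform; full-size skirt 14 mm high, sides above it 1.5 mm back. Origin: centre of the underside, z up. Starts 20 to 40 mm short of the seat in x and in y and turned up to 0.2 rad, long side roughly along the back stop. Slides under a few newtons.
- corner_clamp (a joint): Blue clamp shoe, 16 mm high, with a right-angled notch; slides along a black diagonal slot towards the corner of the stops (45 degrees between the shaker's +x and +y). Metres: 0 drawn back (starts at 0 to 0.008), 0.090 when the notch just touches the front-right corner of the seated plate, end of slot 0.096. About 4 N of friction; stays where left.
- clamp_back (a point): Middle of the clamp shoe's flat rear face, 10 mm above the platform; the face is 34 mm wide, 16 mm high, square to the slide, looking away from the stops' corner. A black thumb stud 20 mm across stands on the shoe, axis 14 mm in front of this face, top 34 mm above the platform. Axes as the shaker's.
- clamp_notch (a point): Inner corner of the clamp's notch, 10 mm above the platform, 40 mm in front of clamp_back along the slide. Two jaws 10 mm thick, 28 mm long run from it to the shaker's +x and +y.
- indicator: Bystander: small amber dropper-type bottle with a black cap, 34 mm across, 61 mm high. Origin: centre of the underside.
- stopper: Bystander: grey rubber stopper, 34 mm across, 24 mm high. Origin: centre of the underside.
- marker_black: Bystander: black marker pen lying on the bench, 138 mm long, 12 mm thick. Origin: centre of the underside.
- salt_jar: Bystander: jar with a red lid, 60 mm across, 76 mm high. Origin: centre of the underside.
- timer: Bystander: cream kitchen-style timer with a display, 28 x 70 x 63 mm. Origin: centre of the underside.
- pipette_bulb: Bystander: red rubber pipette bulb lying on the bench, 112 mm long, 50 mm thick. Origin: centre of the underside.
- edge_beaker: Bystander: small clear beaker, 53 mm across, 52 mm high. Origin: centre of the underside.
There are look-alikes about, which are no part of the job. What is shaped like the deepwell_plate but purple is not meant.

How it is judged:
On the way, in this order (a step that is already met when the one before it is completed fails the run):
1. the plate is flush against both stops (within 2.5 mm and 2 degrees) with the clamp still well clear of it (less than 0.070) (x of deepwell_plate in the frame of seat above -0.0025 m and y of deepwell_plate in the frame of seat above -0.0025 m and angle between the x axis of deepwell_plate and the x axis of shaker, either way round below 0.035 rad and z of deepwell_plate in the frame of seat below 0.003 m and angle between deepwell_plate's own z axis and vertical below 0.04 rad and value of joint corner_clamp below 0.07 m), for 0.2 s.
2. the clamp's notch is snug on the plate's corner (value of joint corner_clamp above 0.088 m), for 0.2 s.
At the end, for the whole second after the job is handed in: The plate lies flat on the platform, at rest, within 2.5 mm of flush against each stop and within 2 degrees of square, and the clamp has been slid to within 2 mm of touching its corner (joint above 0.088) (x of deepwell_plate in the frame of seat above -0.0025 m and y of deepwell_plate in the frame of seat above -0.0025 m and angle between the x axis of deepwell_plate and the x axis of shaker, either way round below 0.035 rad and z of deepwell_plate in the frame of seat below 0.003 m and angle between deepwell_plate's own z axis and vertical below 0.04 rad and value of joint corner_clamp above 0.088 m and velocity of joint corner_clamp below 0.005 m/s and linear speed of deepwell_plate below 0.01 m/s).
It fails at once if the plate is lifted more than 10 mm off the platform (z of deepwell_plate in the frame of seat above 0.01 m).
It fails at once if the plate is tipped more than 15 degrees (angle between deepwell_plate's own z axis and vertical above 0.26 rad).
It fails at once if one of the other things on the bench is moved more than 25 mm (distance of any of indicator, stopper, marker_black, salt_jar, timer, pipette_bulb, edge_beaker from where it was at the start of the episode above 0.025 m).
It also fails if it takes over 64 s, if anything falls off the work surface, if the arm or the gripper's body presses on something with over 40 N, if the wrist force passes 120 N, or if a joint passes its speed limit or range.

## Working session

There is one attempt and no reset: what is moved stays moved. The work goes in short steps, Python scripts to look and compute and a tool call to move; the robot and the scene stay as the last step left them, time stands still between calls to the robot, and variables do not carry over. Pictures are saved under pics/ and viewed, at most 10 in all, crops included, and the job is handed in when it is done.

Besides the shell and the picture viewer there is one more tool, called after ">>>" by a JSON object that holds its "name" and its "arguments". send_rows: Moves the arm, as the interface text tells. Its arguments: {"type":"object","properties":{"dp":{"type":"array"},"twist":{"type":"array"},"grip":{"type":"array"},"newtons":{"type":"number"}},"required":["dp","twist","grip"]}

```bash
mkdir -p pics; cat > h.py <<'E'
import numpy as np, cv2
from workcell import manip
def cam(n):
    c=manip.camera_info(n); R=cv2.Rodrigues(np.array(c['rvec'],float))[0]
    return np.array(c['mtx'],float),float(c['k1']),R,np.array(c['tvec'],float).ravel()
def world(n,depth,uv):
    K,k1,R,t=cam(n); uv=np.atleast_2d(uv).astype(float)
    d=depth[uv[:,1].astype(int),uv[:,0].astype(int)]
    p=cv2.undistortPoints(uv.reshape(-1,1,2),K,np.array([k1,0,0,0.])).reshape(-1,2)
    P=np.c_[p*d[:,None],d]
    return (P-t)@R, d
def plane(n,uv,z):
    K,k1,R,t=cam(n); uv=np.atleast_2d(uv).astype(float)
    p=cv2.undistortPoints(uv.reshape(-1,1,2),K,np.array([k1,0,0,0.])).reshape(-1,2)
    r=np.c_[p,np.ones(len(p))]@R; c=-R.T@t
    return c+r*((z-c[2])/r[:,2])[:,None]
def proj(n,X):
    K,k1,R,t=cam(n)
    return cv2.projectPoints(np.atleast_2d(X).astype(float),cv2.Rodrigues(R)[0],t,K,np.array([k1,0,0,0.]))[0].reshape(-1,2)
E
python3 - <<'E'
from h import *
for n in ['top','side']:
    im,d=manip.capture(n); cv2.imwrite(f'pics/{n}0.png',im[:,:,::-1]); np.savez(f'{n}0.npz',im=im,d=d)
    K,k1,R,t=cam(n); print(n,K.round(1).tolist(),k1,'C',(-R.T@t).round(3),'fwd',R[2].round(3))
    for o in ['shaker','deepwell_plate','corner_clamp']:
        for m in manip.masks_of(o,n)[:3]:
            print(o,round(m['p'],2),np.round(m['position']),m['region'].sum())
            np.save(f'{n}_{o}.npy',m['region']) if not __import__('os').path.exists(f'{n}_{o}.npy') else 0
o=manip.get_obs();print(o['tool_pos'],o['ee_rot'],o['clock'],manip.tcp_to_tips)
E
```

```text
top [[424.8, 0.0, 260.2], [0.0, 424.8, 190.2], [0.0, 0.0, 1.0]] -0.12833297685417405 C [0.366 0.075 1.295] fwd [ 0.137  0.004 -0.991]
shaker 0.71 [277. 186.] 7027
shaker 0.38 [326. 169.] 185
deepwell_plate 0.75 [364. 224.] 1238
deepwell_plate 0.56 [267. 169.] 1436
corner_clamp 0.66 [310. 190.] 252
side [[470.3, 0.0, 255.0], [0.0, 470.3, 189.7], [0.0, 0.0, 1.0]] -0.024297173775876747 C [ 0.489 -0.979  0.836] fwd [ 0.038  0.81  -0.585]
shaker 0.62 [260. 213.] 6219
shaker 0.57 [250. 213.] 306
deepwell_plate 0.8 [267. 184.] 1429
deepwell_plate 0.71 [216. 288.] 2066
deepwell_plate 0.64 [231. 154.] 212
corner_clamp 0.59 [254. 210.] 254
[ 0.14603731 -0.60765673  0.24745785] [-3.14145001e+00 -1.39373485e-06  2.35842210e-01] 0.4 0.025
```

View pics/top0.png

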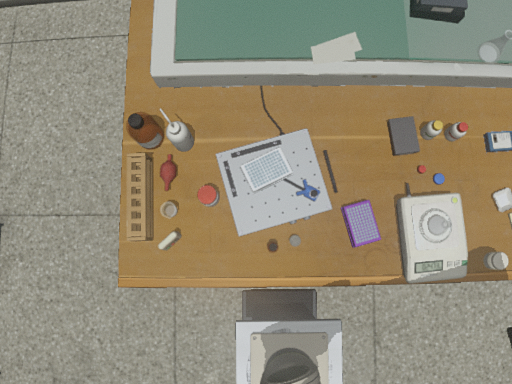

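View pics/side0.png

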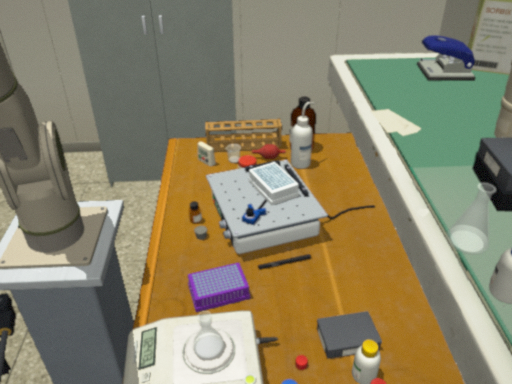

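```bash
python3 - <<'E'
from h import *
a=np.load('top0.npz')['im'][120:255,200:350]
b=np.load('side0.npz')['im'][110:260,170:340]
A=cv2.resize(a,None,fx=4,fy=4,interpolation=2);cv2.imwrite('pics/topc.png',A[:,:,::-1])
B=cv2.resize(b,None,fx=4,fy=4,interpolation=2);cv2.imwrite('pics/sidec.png',B[:,:,::-1])
E
```

```text
(no output)
```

View pics/topc.png

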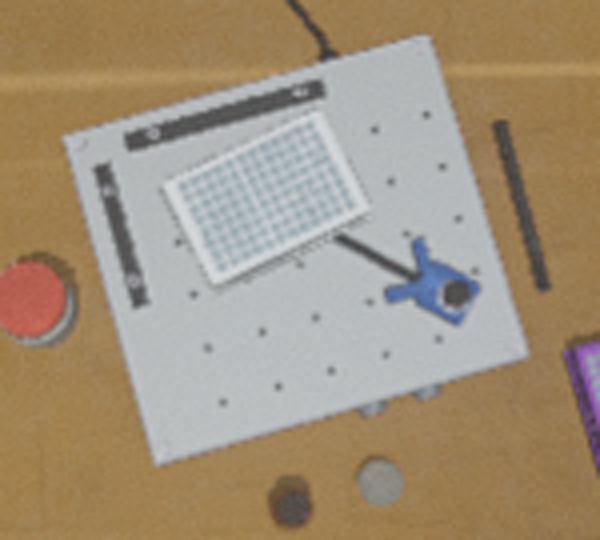

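The white plate at top (267,169) and side (267,184) is the one I want. The purple plate at top (364,224) and side (216,288) is the look-alike. The crop shows the dark stops along the back and left, with the clamp at crop (440,285) and its slot running up-left to the plate. Next I'll fit the geometry.

```bash
python3 - <<'E'
from h import *
def grid(n):
    z=np.load(f'{n}0.npz'); d=z['d']; v,u=np.mgrid[0:384,0:512]; uv=np.c_[u.ravel(),v.ravel()]
    P,dd=world(n,d,uv); return z['im'].reshape(-1,3).astype(int),P,dd,uv
def rect(P):
    c,s,a=cv2.minAreaRect((P[:,:2]*1000).astype(np.float32)); return np.round(c,1),np.round(s,1),round(a,2)
for n in ['top','side']:
    im,P,d,uv=grid(n)
    near=(d>0)&(np.abs(P[:,0]-.6)<.25)&(np.abs(P[:,1]-.08)<.25)
    print(n,'bench z',np.median(P[near&(P[:,2]<.03)][:,2]))
    a=near&(P[:,2]>.075)&(P[:,2]<.097); print('plat z',np.median(P[a][:,2]),rect(P[a&(P[:,2]>.08)]))
    b=near&(P[:,2]>.118)&(P[:,2]<.14); 
    m=np.load(f'{n}_deepwell_plate.npy').ravel()
    if n=='top': m=manip.masks_of and m
    bb=b&(im.min(1)>100); print('plate top',bb.sum(),np.median(P[bb][:,2]),rect(P[bb]))
    bl=near&(im[:,2]-im[:,0]>60)&(P[:,2]>.08); print('blue',bl.sum(),P[bl].mean(0).round(4),np.percentile(P[bl][:,2],[10,50,90]).round(3))
cr=np.array([[66,136],[430,36],[527,354],[157,464]])/4.+[200,120]-.375
W=plane('top',cr,.088);print(W.round(4)); 
for i in range(4): e=W[(i+1)%4]-W[i]; print(np.linalg.norm(e).round(4),np.arctan2(e[1],e[0]).round(3))
print('centre',W.mean(0).round(4))
# plate top corners
pc=np.array([[164,184],[320,110],[370,210],[216,288]])/4.+[200,120]-.375
W=plane('top',pc,.129);print(W.round(4),W.mean(0).round(4))
for i in range(4): e=W[(i+1)%4]-W[i]; print(np.linalg.norm(e).round(4),np.arctan2(e[1],e[0]).round(3))
E
```

```text
top bench z -0.0008919018595343928
plat z 0.08679440691618914 (array([588.3, 103.7]), array([338.4, 386.3]), 15.51)
plate top 1468 0.12802538693586085 (array([606.1, 127.8]), array([444.5, 139.4]), 74.18)
blue 108 [ 0.5291 -0.0526  0.1035] [0.1   0.103 0.107]
side bench z -0.0003571669852961101
plat z 0.08757076167531182 (array([599. , 101.8]), array([365.3, 381.4]), 15.3)
plate top 1100 0.12820996415225805 (array([603.9, 127.1]), array([438.6, 139.8]), 74.35)
blue 150 [ 0.5282 -0.0658  0.1019] [0.096 0.103 0.106]
[[ 0.6421  0.2069  0.088 ]
 [ 0.7146 -0.0601  0.088 ]
 [ 0.4794 -0.1237  0.088 ]
 [ 0.4039  0.1411  0.088 ]]
0.2767 -1.306
0.2436 -2.878
0.2754 1.849
0.2471 0.269
centre [0.56  0.041 0.088]
[[ 0.5975  0.1334  0.129 ]
 [ 0.6494  0.0235  0.129 ]
 [ 0.5776 -0.0102  0.129 ]
 [ 0.5237  0.0976  0.129 ]] [0.5871 0.0611 0.129 ]
0.1216 -1.129
0.0794 -2.703
0.1205 2.034
0.082 0.452
```

View pics/sidec.png

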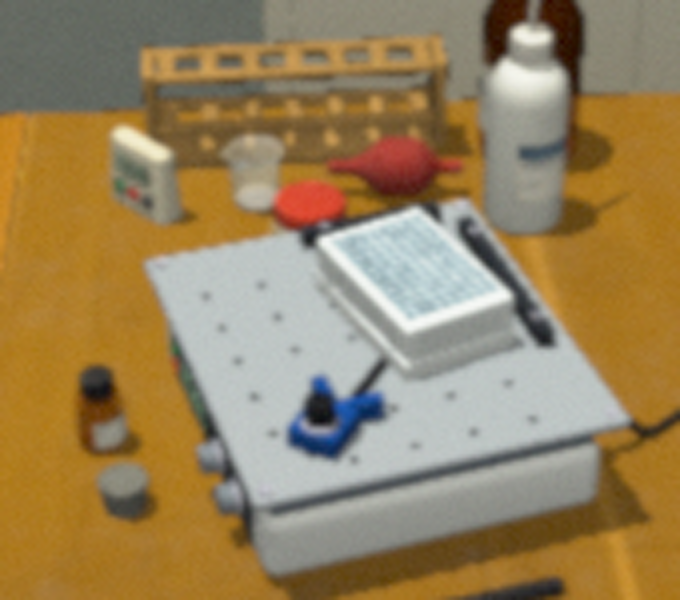

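```bash
cat >> h.py <<'E'
from scipy.optimize import least_squares
def rz(a): return np.array([[np.cos(a),-np.sin(a)],[np.sin(a),np.cos(a)]])
def fitpose(obs,x0):
    # obs: list of (cam, local pts Nx3, px Nx2)
    def f(p):
        r=[]
        for n,L,px in obs:
            W=np.c_[L[:,:2]@rz(p[2]).T+p[:2],L[:,2]]; r.append((proj(n,W)-px).ravel())
        return np.concatenate(r)
    s=least_squares(f,x0,loss='soft_l1'); return s.x,f(s.x)
E
python3 - <<'E'
from h import *
T=lambda a:np.array(a,float)/4+[200,120]-.375
S=lambda a:np.array(a,float)/4+[170,110]-.375
B=np.array
Lp=B([[125,140,88],[125,-140,88],[-125,-140,88],[-125,140,88]])/1000.
Ls=B([[110,97,102],[110,-53,102],[93-0,124,102],[-13,124,102]])/1000.  # outer corners of stops
px_t=T([[66,136],[430,36],[527,354],[157,464]]); px_s=S([[465,200],[628,425],[265,497],[148,262]])
Lp2=Lp
s,r=fitpose([('top',Lp,px_t),('side',Lp2,px_s)],[.56,.04,.267]); print('shaker both',s.round(4),r.reshape(-1,2).round(1).tolist())
s1,_=fitpose([('top',Lp,px_t)],[.56,.04,.267]);s2,_=fitpose([('side',Lp,px_s)],[.56,.04,.267]);print(s1.round(4),s2.round(4))
a,b=82.5/2,124.8/2
Lt=B([[a,b,129],[a,-b,129],[-a,-b,129],[-a,b,129]])/1000.
pt=T([[164,184],[320,110],[370,210],[216,288]]); ps=S([[420,208],[515,297],[408,332],[318,244]])
q,r=fitpose([('top',Lt,pt),('side',Lt,ps)],[.587,.061,.44]); print('plate',q.round(4),r.reshape(-1,2).round(1).tolist())
q1,_=fitpose([('top',Lt,pt)],q);q2,_=fitpose([('side',Lt,ps)],q);print(q1.round(4),q2.round(4))
rel=rz(s[2]).T@(q[:2]-s[:2])*1000; print('plate in shaker',rel.round(1),q[2]-s[2])
st=plane('top',T([[457,293]]),.122)[0]; print('stud in shaker',(rz(s[2]).T@(st[:2]-s[:2])*1000).round(1))
st=plane('side',S([[320,395]]),.122)[0]; print('stud in shaker',(rz(s[2]).T@(st[:2]-s[:2])*1000).round(1))
# expected stop corner pixel checks
sc=np.c_[Ls[:,:2]@rz(s[2]).T+s[:2],Ls[:,2]]; print(((proj('top',sc)-[200,120])*4+1.5).round(0).tolist(),((proj('side',sc)-[170,110])*4+1.5).round(0).tolist())
E
```

```text
shaker both [0.5601 0.0403 0.2731] [[-0.7, -0.2], [0.2, -1.2], [1.6, 0.7], [-0.1, 0.7], [1.5, -0.9], [2.1, -1.7], [-1.8, 1.9], [-0.6, -0.9]]
[0.5603 0.0408 0.271 ] [0.5596 0.0384 0.2795]
plate [0.5869 0.0598 0.447 ] [[-0.1, 0.1], [0.8, -0.6], [1.5, 0.3], [-0.2, 0.4], [0.0, -0.5], [0.6, -0.5], [0.1, -0.2], [-0.4, -1.6]]
[0.5872 0.0609 0.4511] [0.5865 0.0569 0.4456]
plate in shaker [31.1 11.4] 0.17394263046885305
stud in shaker [-68.9 -95.6]
stud in shaker [-69.7 -92.5]
[[124.0, 134.0], [324.0, 77.0], [94.0, 167.0], [134.0, 307.0]] [[475.0, 213.0], [560.0, 329.0], [439.0, 199.0], [301.0, 225.0]]
```

```bash
cat >> h.py <<'E'
SH=np.array([.560,.0405,.272])
def go(x,y,tipz,yawrel):
    o=manip.get_obs(); p=np.array(o['tool_pos']); r=o['ee_rot']; yaw=r[2]
    w=rz(SH[2])@np.array([x,y])/1000+SH[:2]
    d=np.r_[w,tipz/1000+.025]-p
    X=np.array([np.cos(yaw),np.sin(yaw),0]);Y=np.array([np.sin(yaw),-np.cos(yaw),0])
    tw=-(SH[2]+yawrel-yaw); tw=(tw+np.pi)%(2*np.pi)-np.pi
    print('dp cm',(100*np.array([d@X,d@Y,-d[2]])).round(2),'twist',round(tw,3))
def where():
    o=manip.get_obs(); p=np.array(o['tool_pos']); q=rz(SH[2]).T@(p[:2]-SH[:2])*1000
    F=np.array(o['force']); f=rz(SH[2]).T@F[:2]
    print('t',round(o['clock'],2),'sh xy',q.round(1),'tipz',round((p[2]-.025)*1000,1),'yawrel',round(o['ee_rot'][2]-SH[2],3),'F sh',f.round(1),round(F[2],1),'w',round(o['width'],4))
E
python3 -c "
from h import *
where(); go(-47,13,200,0)"
```

```text
t 0.4 sh xy [-572.9 -513.1] tipz 222.5 yawrel -0.036 F sh [-0.   0.5] 0.2 w 0.0872
dp cm [ 50.65 -54.48   2.25] twist -0.036
```

>>> {"name": "send_rows", "arguments": {"dp": [[3.4,-3.6,0],[6.8,-7.2,0],[10.2,-10.8,0],[13.6,-14.4,0],[17,-18,0]], "twist": [0,0,0,0,0], "grip": [1,1,1,1,1]}}

```text
clock: 0.9
tool_pos: [0.27, -0.3911, 0.2477]
ee_rot: [3.141, 0.0, 0.236]
force: [1.6, 0.2, 0.6]
width: 0.0873
finger_force: 0.0
```

>>> {"name": "send_rows", "arguments": {"dp": [[3.4,-3.6,0],[6.8,-7.2,0],[10.2,-10.8,0],[13.6,-14.4,0],[17,-18,0]], "twist": [0,0,0,0,0], "grip": [1,1,1,1,1]}}

```text
clock: 1.4
tool_pos: [0.3931, -0.1764, 0.2479]
ee_rot: [3.14, -0.0, 0.236]
force: [1.4, -0.1, -0.4]
width: 0.0868
finger_force: 0.0
```

>>> {"name": "send_rows", "arguments": {"dp": [[3.4,-3.6,0],[6.8,-7.2,0],[10.2,-10.8,0],[13.6,-14.4,0],[16.6,-18.4,0]], "twist": [0,0,0,0,-0.036], "grip": [1,1,1,1,1]}}

```text
clock: 1.9
tool_pos: [0.5119, 0.0408, 0.2478]
ee_rot: [3.141, -0.001, 0.271]
force: [1.1, -0.4, -0.3]
width: 0.0869
finger_force: 0.0
```

```bash
python3 -c "
from h import *
where(); go(-47,13,93,0)"
```

```text
t 1.9 sh xy [-46.2  13.2] tipz 222.8 yawrel -0.001 F sh [ 0.9 -0.7] -0.3 w 0.0869
dp cm [-0.08  0.02 12.98] twist -0.001
```

>>> {"name": "send_rows", "arguments": {"dp": [[0.2,-0.1,4],[0.2,-0.1,8],[0.2,-0.1,10.5],[0.2,-0.1,12],[0.2,-0.1,12.9]], "twist": [0,0,0,0,0], "grip": [1,1,1,1,1]}}

```text
clock: 2.4
tool_pos: [0.5124, 0.0409, 0.1178]
ee_rot: [-3.141, 0.001, 0.272]
force: [-0.0, 0.4, -0.1]
width: 0.0869
finger_force: 0.0
```

```bash
python3 -c "
from h import *
where()
im,d=manip.capture('side'); cv2.imwrite('pics/s1.png',cv2.resize(im[110:260,170:340],None,fx=4,fy=4,interpolation=2)[:,:,::-1])"
```

```text
t 2.4 sh xy [-45.7  13.1] tipz 92.8 yawrel -0.0 F sh [0.1 0.4] -0.1 w 0.0869
```

View pics/s1.png

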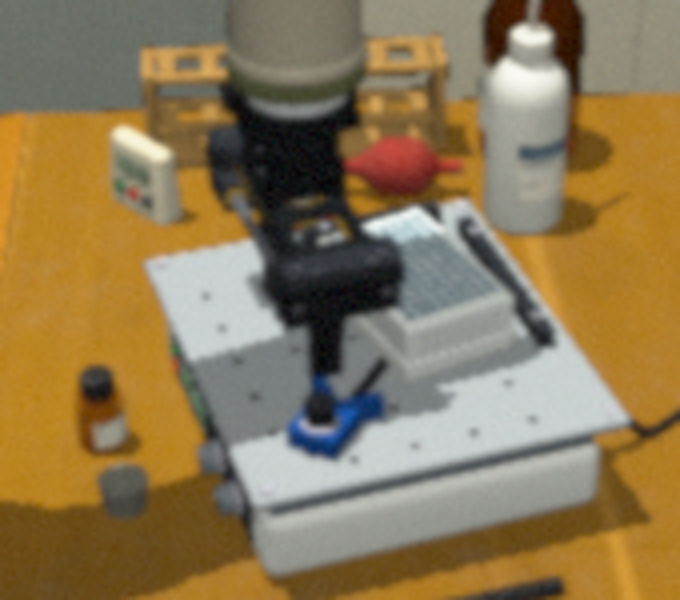

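The fingers are down in front of the plate, with the jaw end just behind the near finger and clear of it. I'll push to +x now.

>>> {"name": "send_rows", "arguments": {"dp": [[0.6,0,0],[1.2,0,0],[1.8,0,0],[2.2,0,0],[2.6,0,0]], "twist": [0,0,0,0,0], "grip": [1,1,1,1,1]}}

```text
clock: 2.95
tool_pos: [0.5381, 0.0482, 0.1188]
ee_rot: [3.142, -0.0, 0.272]
force: [-1.1, -0.0, -0.4]
width: 0.0872
finger_force: 0.5
```

>>> {"name": "send_rows", "arguments": {"dp": [[0.4,0,0],[0.8,0,0],[1.1,0,0],[1.3,0,0],[1.5,0,0]], "twist": [0,0,0,0,0], "grip": [1,1,1,1,1]}}

```text
clock: 3.45
tool_pos: [0.5522, 0.0518, 0.1185]
ee_rot: [3.141, 0.0, 0.272]
force: [-1.5, -0.4, -0.1]
width: 0.0868
finger_force: 0.8
```

>>> {"name": "send_rows", "arguments": {"dp": [[0.1,0,0],[0.2,0,0],[0.3,0,0],[0.4,0,0],[0.5,0,0]], "twist": [0,0,0,0,0], "grip": [1,1,1,1,1]}}

```text
clock: 3.95
tool_pos: [0.557, 0.0533, 0.1185]
ee_rot: [3.141, -0.0, 0.272]
force: [-1.4, -0.8, 0.3]
width: 0.0872
finger_force: 0.6
```

```bash
python3 -c "
from h import *
where()"
```

```text
t 3.95 sh xy [ 0.5 13.1] tipz 93.5 yawrel -0.0 F sh [-1.6 -0.3] 0.3 w 0.0872
```

>>> {"name": "send_rows", "arguments": {"dp": [[0.1,0,0],[0.2,0,0],[0.3,0,0],[0.35,0,0],[0.4,0,0]], "twist": [0,0,0,0,0], "grip": [1,1,1,1,1]}}

```text
clock: 4.45
tool_pos: [0.5588, 0.0538, 0.1182]
ee_rot: [3.141, 0.005, 0.272]
force: [-13.7, -2.9, 8.6]
width: 0.0871
finger_force: 7.1
```

```bash
python3 -c "
from h import *
where()"
```

```text
t 4.45 sh xy [ 2.4 13.1] tipz 93.2 yawrel -0.0 F sh [-14.    0.9] 8.6 w 0.0871
```

>>> {"name": "send_rows", "arguments": {"dp": [[-0.6,0,0],[-1.4,0,0],[-1.4,0,-3],[-1.4,0,-6],[-1.4,0,-7]], "twist": [0,0,0,0,0], "grip": [1,1,1,1,1]}}

```text
clock: 4.95
tool_pos: [0.5484, 0.051, 0.1917]
ee_rot: [3.14, -0.005, 0.272]
force: [-0.5, -0.4, -0.1]
width: 0.0869
finger_force: 0.0
```

```bash
python3 -c "
from h import *
where(); print(np.round(manip.get_obs()['joint_positions'],2)); go(52,-88,160,1.571);go(52,-88,160,-1.571)
im,d=manip.capture('side'); cv2.imwrite('pics/s2.png',cv2.resize(im[110:260,170:340],None,fx=4,fy=4,interpolation=2)[:,:,::-1])"
```

```text
t 4.95 sh xy [-8.3 13.2] tipz 166.7 yawrel -0.0 F sh [-0.6 -0.2] -0.1 w 0.0869
[ 0.49  0.3  -0.77  1.71  0.22  1.22 -1.64]
dp cm [ 6.03 10.12  0.67] twist -1.571
dp cm [ 6.03 10.12  0.67] twist 1.571
```

View pics/s2.png

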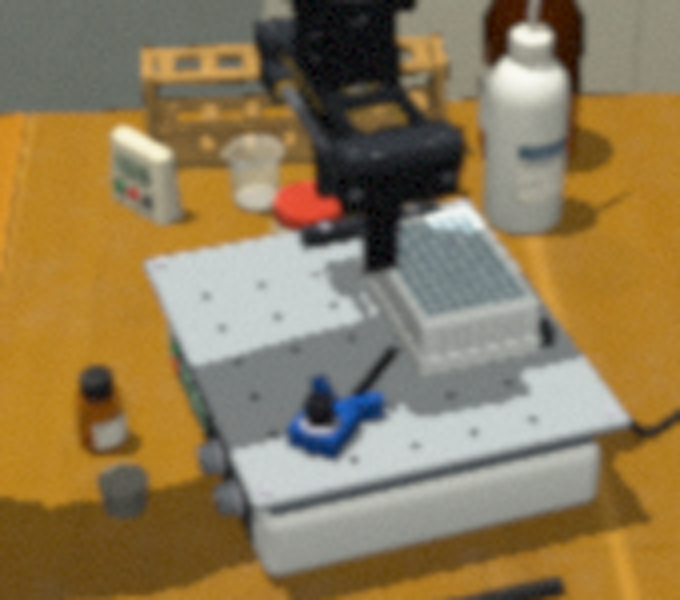

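The plate looks square against the back stop, and its near corner is at crop (425,370). Next I'll turn the tool and go to its right side.

>>> {"name": "send_rows", "arguments": {"dp": [[1.2,2,0],[2.4,4,0],[3.6,6,0],[4.8,8,0],[6,10,0]], "twist": [0.15,0.3,0.45,0.6,0.75], "grip": [0.45,0.45,0.45,0.45,0.45]}}

```text
clock: 5.5
tool_pos: [0.6321, -0.0305, 0.1873]
ee_rot: [3.141, 0.001, -0.484]
force: [0.1, -0.0, -0.3]
width: 0.0548
finger_force: 0.0
```

>>> {"name": "send_rows", "arguments": {"dp": [[0,0,0],[0,0,0],[0,0,0],[0,0,0],[0,0,0]], "twist": [0.15,0.3,0.45,0.6,0.75], "grip": [0.45,0.45,0.45,0.45,0.45]}}

```text
clock: 6.0
tool_pos: [0.6287, -0.0306, 0.1789]
ee_rot: [3.122, 0.009, -1.018]
force: [0.3, 0.4, -2.2]
width: 0.0396
finger_force: 0.0
```

```bash
python3 -c "
from h import *
where(); print(np.round(manip.get_obs()['joint_positions'],2)); go(52,-86,93,-1.571)
W=plane('side',np.array([[425,370],[535,350]])/4.+[170,110]-.375,.088); print((W[:,:2]-SH[:2])@rz(SH[2])*1000)"
```

```text
t 6.0 sh xy [ 47.1 -87. ] tipz 153.9 yawrel -1.29 F sh [0.4 0.4] -2.2 w 0.0396
[-0.07  0.4   0.06  1.52 -0.02  1.25 -2.6 ]
dp cm [ 0.04 -0.5   6.09] twist 0.281
[[ 16.70868073 -48.79851063]
 [ 93.43476358 -52.43085742]]
```

Joint 7 ran to its limit that way, so I'll turn back the other way.

>>> {"name": "send_rows", "arguments": {"dp": [[0,0,-1],[0,0,-1],[0,0,-1],[0,0,-1],[0,0,-1]], "twist": [-0.14,-0.28,-0.42,-0.56,-0.7], "grip": [0.45,0.45,0.45,0.45,0.45]}}

```text
clock: 6.5
tool_pos: [0.6291, -0.03, 0.1888]
ee_rot: [3.132, 0.02, -0.309]
force: [0.5, -0.0, -0.6]
width: 0.039
finger_force: 0.0
```

>>> {"name": "send_rows", "arguments": {"dp": [[0,0,0],[0,0,0],[0,0,0],[0,0,0],[0,0,0]], "twist": [-0.14,-0.28,-0.42,-0.56,-0.7], "grip": [0.45,0.45,0.45,0.45,0.45]}}

```text
clock: 7.0
tool_pos: [0.6291, -0.0301, 0.1888]
ee_rot: [-3.136, 0.022, 0.391]
force: [-0.5, 0.2, 1.2]
width: 0.039
finger_force: 0.0
```

>>> {"name": "send_rows", "arguments": {"dp": [[0,0,0],[0,0,0],[0,0,0],[0,0,0],[0,0,0]], "twist": [-0.14,-0.28,-0.42,-0.56,-0.7], "grip": [0.45,0.45,0.45,0.45,0.45]}}

```text
clock: 7.5
tool_pos: [0.6291, -0.0301, 0.1888]
ee_rot: [-3.123, 0.013, 1.091]
force: [-0.0, 0.1, -0.1]
width: 0.0394
finger_force: 0.0
```

>>> {"name": "send_rows", "arguments": {"dp": [[0,0,0],[0,0,0],[0,0,0],[0,0,0],[0,0,0]], "twist": [-0.14,-0.28,-0.42,-0.56,-0.7], "grip": [0.45,0.45,0.45,0.45,0.45]}}

```text
clock: 8.0
tool_pos: [0.6291, -0.0301, 0.1888]
ee_rot: [-3.119, -0.002, 1.791]
force: [0.2, 0.2, -0.1]
width: 0.0393
finger_force: 0.0
```

```bash
python3 -c "
from h import *
where(); print(np.round(manip.get_obs()['joint_positions'],2)); go(52,-86,93,1.571)"
```

```text
t 8.0 sh xy [ 47.6 -86.5] tipz 163.8 yawrel 1.519 F sh [0.3 0.2] -0.1 w 0.0393
[ 0.26  0.42 -0.38  1.49  0.16  1.29  0.08]
dp cm [0.08 0.44 7.08] twist -0.052
```

>>> {"name": "send_rows", "arguments": {"dp": [[0,0.4,3],[0,0.4,5],[0,0.4,6],[0,0.4,6.6],[0,0.4,7]], "twist": [-0.052,-0.052,-0.052,-0.052,-0.052], "grip": [0.45,0.45,0.45,0.45,0.45]}}

```text
clock: 8.5
tool_pos: [0.632, -0.0293, 0.1198]
ee_rot: [-3.121, -0.003, 1.837]
force: [-0.5, 0.8, 0.8]
width: 0.0396
finger_force: 0.0
```

```bash
python3 -c "
from h import *
where()"
```

```text
t 8.5 sh xy [ 50.6 -86.6] tipz 94.8 yawrel 1.565 F sh [-0.3  0.9] 0.8 w 0.0396
```

>>> {"name": "send_rows", "arguments": {"dp": [[0.8,0,0],[1.6,0,0],[2.4,0,0],[3.0,0,0],[3.5,0,0]], "twist": [0,0,0,0,0], "grip": [0.45,0.45,0.45,0.45,0.45]}}

```text
clock: 9.0
tool_pos: [0.6227, 0.005, 0.1206]
ee_rot: [-3.121, -0.002, 1.838]
force: [0.6, -2.8, 0.7]
width: 0.0391
finger_force: 1.0
```

>>> {"name": "send_rows", "arguments": {"dp": [[0.4,0,0],[0.8,0,0],[1.2,0,0],[1.6,0,0],[2.0,0,0]], "twist": [0,0,0,0,0], "grip": [0.45,0.45,0.45,0.45,0.45]}}

```text
clock: 9.5
tool_pos: [0.6174, 0.024, 0.1201]
ee_rot: [-3.121, -0.003, 1.837]
force: [0.1, -2.6, 1.1]
width: 0.0391
finger_force: 0.9
```

```bash
python3 -c "
from h import *
where()"
```

```text
t 9.5 sh xy [ 50.9 -31.3] tipz 95.1 yawrel 1.565 F sh [-0.7 -2.5] 1.1 w 0.0391
```

>>> {"name": "send_rows", "arguments": {"dp": [[0.15,0,0],[0.3,0,0],[0.45,0,0],[0.55,0,0],[0.6,0,0]], "twist": [0,0,0,0,0], "grip": [0.45,0.45,0.45,0.45,0.45]}}

```text
clock: 10.0
tool_pos: [0.6159, 0.0296, 0.1201]
ee_rot: [-3.121, -0.003, 1.837]
force: [-0.3, -2.1, 1.1]
width: 0.0389
finger_force: 0.8
```

```bash
python3 -c "
from h import *
where()"
```

```text
t 10.0 sh xy [ 50.9 -25.5] tipz 95.1 yawrel 1.565 F sh [-0.8 -1.9] 1.1 w 0.0389
```

>>> {"name": "send_rows", "arguments": {"dp": [[0.1,0,0],[0.2,0,0],[0.25,0,0],[0.3,0,0],[0.35,0,0]], "twist": [0,0,0,0,0], "grip": [0.45,0.45,0.45,0.45,0.45]}}

```text
clock: 10.5
tool_pos: [0.6157, 0.0302, 0.1202]
ee_rot: [-3.121, 0.0, 1.835]
force: [4.2, -9.1, -0.5]
width: 0.0392
finger_force: 5.0
```

```bash
python3 -c "
from h import *
where()"
```

```text
t 10.5 sh xy [ 50.9 -24.9] tipz 95.2 yawrel 1.563 F sh [ 1.6 -9.9] -0.5 w 0.0392
```

>>> {"name": "send_rows", "arguments": {"dp": [[-0.5,0,0],[-1.5,0,0],[-2,0,-3],[-2,0,-6],[-2,0,-7]], "twist": [0,0,0,0,0], "grip": [0.45,0.45,0.45,0.45,0.45]}}

```text
clock: 11.0
tool_pos: [0.623, 0.0138, 0.1932]
ee_rot: [-3.124, -0.003, 1.837]
force: [0.9, 0.3, 1.2]
width: 0.0387
finger_force: 0.0
```

```bash
python3 -c "
from h import *
where(); go(-100,-128,165,.785)"
```

```text
t 11.0 sh xy [ 53.5 -42.6] tipz 168.2 yawrel 1.565 F sh [0.9 0.1] 1.2 w 0.0387
dp cm [ -8.62 -15.3    0.32] twist 0.78
```

>>> {"name": "send_rows", "arguments": {"dp": [[-1.7,-3,0],[-3.4,-6,0],[-5.1,-9,0],[-6.8,-12,0],[-8.6,-15.3,0]], "twist": [0.14,0.28,0.42,0.56,0.7], "grip": [0,0,0,0,0]}}

```text
clock: 11.5
tool_pos: [0.4956, -0.11, 0.1926]
ee_rot: [-3.123, 0.011, 1.132]
force: [0.7, -0.8, 1.1]
width: 0.0073
finger_force: 0.0
```

```bash
python3 - <<'E'
from h import *
where(); go(-100,-128,93,.785)
T=manip.capture('top')[0]; S=manip.capture('side')[0]
a=cv2.resize(T[120:255,200:350],None,fx=4,fy=4,interpolation=2); b=cv2.resize(S[130:240,190:340],None,fx=4,fy=4,interpolation=2)
cv2.imwrite('pics/t3.png',a[:,:,::-1]); cv2.imwrite('pics/s3.png',b[:,:,::-1])
c=rz(SH[2])@[.05525,.0481]+SH[:2]
L=np.array([[41.25,62.4],[41.25,-62.4],[-41.25,-62.4],[-41.25,62.4]])/1000
W=np.c_[L@rz(SH[2]).T+c,[.129]*4]
print('expected seated top corners', ((proj('top',W)-[200,120])*4+1.5).round().tolist(), ((proj('side',W)-[190,130])*4+1.5).round().tolist())
E
```

```text
t 11.5 sh xy [-102.4 -127.6] tipz 167.6 yawrel 0.86 F sh [ 0.5 -0.9] 1.1 w 0.0073
dp cm [0.13 0.21 7.46] twist 0.075
expected seated top corners [[108.0, 149.0], [278.0, 100.0], [312.0, 211.0], [139.0, 260.0]] [[371.0, 96.0], [440.0, 188.0], [324.0, 211.0], [263.0, 116.0]]
```

View pics/t3.png

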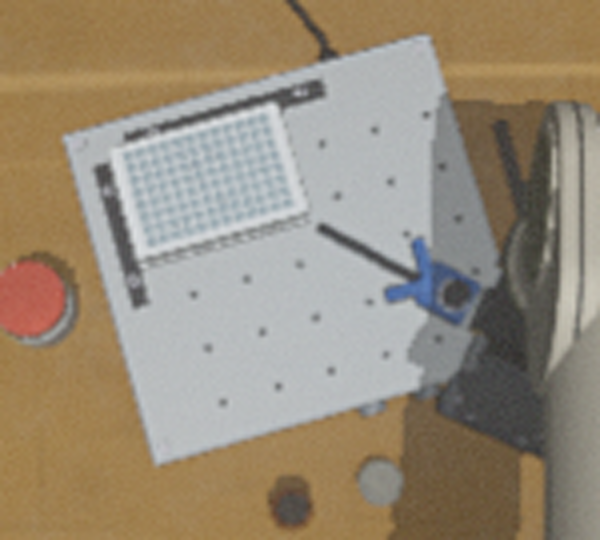

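View pics/s3.png

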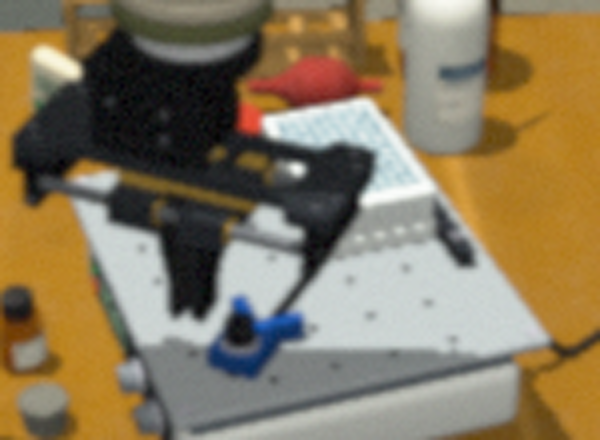

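The top crop shows the plate corners at (110,148), (279,103), (308,212) and (142,260), within about 1 mm of the predicted seat. Both contacts also read firm. Now I'll go down behind the clamp.

>>> {"name": "send_rows", "arguments": {"dp": [[0.1,0.2,3],[0.1,0.2,5],[0.1,0.2,6.2],[0.1,0.2,7],[0.1,0.2,7.3]], "twist": [0.075,0.075,0.075,0.075,0.075], "grip": [0,0,0,0,0]}}

```text
clock: 12.1
tool_pos: [0.4974, -0.1094, 0.1195]
ee_rot: [-3.124, 0.013, 1.063]
force: [0.2, 0.1, 1.3]
width: 0.0007
finger_force: 0.0
```

```bash
python3 -c "
from h import *
where();go(-86.4,-114.5,95,.785); go(-22.5,-50.7,95,.785)"
```

```text
t 12.1 sh xy [-100.6 -127.5] tipz 94.5 yawrel 0.791 F sh [0.2 0.1] 1.3 w 0.0007
dp cm [ 1.92  0.09 -0.05] twist 0.006
dp cm [10.95  0.15 -0.05] twist 0.006
```

>>> {"name": "send_rows", "arguments": {"dp": [[1,0.1,0],[2,0.1,0],[3,0.1,0],[4,0.1,0],[5,0.1,0]], "twist": [0.006,0.006,0.006,0.006,0.006], "grip": [0,0,0,0,0]}}

```text
clock: 12.6
tool_pos: [0.5234, -0.066, 0.1199]
ee_rot: [-3.126, 0.013, 1.056]
force: [-1.0, -4.9, 3.0]
width: 0.0003
finger_force: 2.3
```

>>> {"name": "send_rows", "arguments": {"dp": [[1,0,0],[2,0,0],[3,0,0],[3.8,0,0],[4.5,0,0]], "twist": [0,0,0,0,0], "grip": [0,0,0,0,0]}}

```text
clock: 13.1
tool_pos: [0.5451, -0.0265, 0.1187]
ee_rot: [-3.124, 0.013, 1.057]
force: [-1.6, -4.1, 2.9]
width: 0.0005
finger_force: 2.2
```

```bash
python3 -c "
from h import *
where(); go(-22.5,-50.7,95,.785)"
```

```text
t 13.1 sh xy [-32.4 -60.5] tipz 93.7 yawrel 0.785 F sh [-2.6 -3.6] 2.9 w 0.0005
dp cm [ 1.39  0.   -0.13] twist -0.0
```

>>> {"name": "send_rows", "arguments": {"dp": [[0.3,0,0],[0.6,0,0],[0.8,0,0],[1.0,0,0],[1.1,0,0]], "twist": [0,0,0,0,0], "grip": [0,0,0,0,0]}}

```text
clock: 13.6
tool_pos: [0.5501, -0.0175, 0.1186]
ee_rot: [-3.124, 0.013, 1.056]
force: [-2.7, -2.7, 2.5]
width: 0.0001
finger_force: 2.0
```

>>> {"name": "send_rows", "arguments": {"dp": [[0.1,0,0],[0.2,0,0],[0.3,0,0]], "twist": [0,0,0], "grip": [0,0,0]}}

```text
clock: 13.9
tool_pos: [0.5516, -0.015, 0.1186]
ee_rot: [-3.124, 0.013, 1.056]
force: [-3.5, -4.0, 3.3]
width: 0.0007
finger_force: 2.0
```

```bash
python3 -c "
from h import *
where(); go(-22.5,-50.7,95,.785)"
```

```text
t 13.9 sh xy [-23.  -51.2] tipz 93.6 yawrel 0.784 F sh [-4.4 -2.9] 3.3 w 0.0007
dp cm [ 0.07  0.   -0.14] twist -0.001
```

Almost there. I'll push on in small steps until the force rises.

>>> {"name": "send_rows", "arguments": {"dp": [[0.1,0,0],[0.15,0,0],[0.2,0,0]], "twist": [0,0,0], "grip": [0,0,0]}}

```text
clock: 14.2
tool_pos: [0.5523, -0.0139, 0.1186]
ee_rot: [-3.124, 0.014, 1.056]
force: [-6.0, -6.4, 5.3]
width: 0.0005
finger_force: 4.1
```

```bash
python3 -c "
from h import *
where()"
```

```text
t 14.2 sh xy [-22.1 -50.3] tipz 93.6 yawrel 0.784 F sh [-7.5 -4.5] 5.3 w 0.0005
```

>>> {"name": "send_rows", "arguments": {"dp": [[0.1,0,0],[0.2,0,0],[0.2,0,0]], "twist": [0,0,0], "grip": [0,0,0]}}

```text
clock: 14.5
tool_pos: [0.5524, -0.0137, 0.1184]
ee_rot: [-3.123, 0.017, 1.055]
force: [-9.9, -9.4, 7.6]
width: 0.0003
finger_force: 6.8
```

```bash
python3 -c "
from h import *
where()"
```

```text
t 14.5 sh xy [-21.9 -50.2] tipz 93.4 yawrel 0.783 F sh [-12.1  -6.4] 7.6 w 0.0003
```

The clamp has stopped firmly: 5 N more force moved it only 0.2 mm. I'll back away and check.

>>> {"name": "send_rows", "arguments": {"dp": [[-0.5,0,0],[-2,0,0],[-4,0,-1],[-8,0,-5],[-12,0,-8]], "twist": [0,0,0,0,0], "grip": [0,0,0,0,0]}}

```text
clock: 15.0
tool_pos: [0.4981, -0.1115, 0.1968]
ee_rot: [-3.124, 0.012, 1.059]
force: [1.2, -1.3, 0.6]
width: 0.0007
finger_force: 0.0
```

```bash
python3 - <<'E'
from h import *
where()
T=manip.capture('top')[0]
cv2.imwrite('pics/t4.png',cv2.resize(T[120:255,200:350],None,fx=4,fy=4,interpolation=2)[:,:,::-1])
w=rz(SH[2])@(np.array([12.5,-15.8])-26*.7071)/1000+SH[:2]
print('stud expected at .090',((proj('top',np.r_[w,.122])-[200,120])*4+1.5).round())
E
```

```text
t 15.0 sh xy [-100.5 -129.8] tipz 171.8 yawrel 0.787 F sh [ 0.8 -1.6] 0.6 w 0.0007
stud expected at .090 [[347. 232.]]
```

View pics/t4.png

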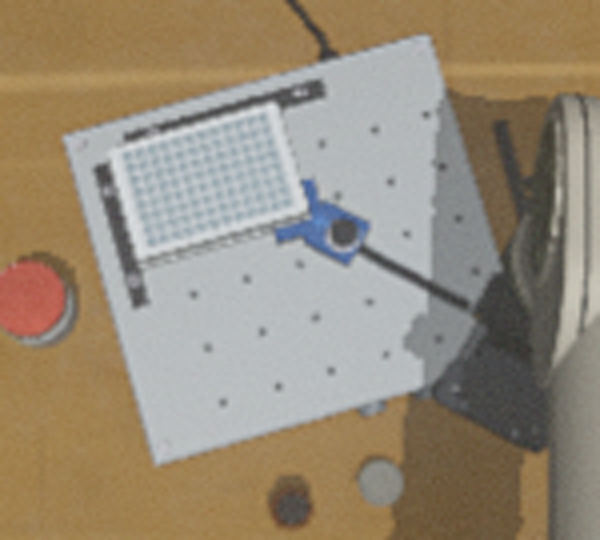

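The clamp's notch is snug on the plate corner at (305,215). The stud is at (344,233), against a predicted (347,232). The plate's corners haven't moved and the bystanders in view are where they were.

```bash
python3 -c "
from h import *
print(manip.sign_off())"
```

```text
the job is handed in; nothing more can be done
None
```

The job is handed in at about 15 s of the 64 s allowed: by force and camera the plate is square and flush against both stops, with the clamp snug on its free corner; the hand-in gave no verdict.

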